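# Zero the kitchen scale under a full canister

### The arm

A 7-joint arm with a two-finger parallel gripper is mounted at the origin on a cart in front of the work surface, level with it; the furniture and walls round the work are solid. World frame = base frame: x ahead of the robot, y to its left, z up, the work surface at z = 0. Lengths are in m, angles in rad, forces in N, time in s.
With the tool pointing down it reaches from about 0.425 to 1.025 m from the base axis. Payload 9.4 kg.
Tool frame: the origin (TCP) lies midway between the tips of the shut fingers; the grasp point (between the pads) lies 19 mm behind it; z points along the fingers, y is the direction in which the jaws open and shut (so a half turn about z gives the same grasp; the last joint's range is limited). The gripper opens to 93 mm and grips with 3 to 60 N. Pads are 15 mm wide; open, the fingers measure 128 mm over their backs; the gripper's body (75 mm by 188 mm) begins 65 mm behind the grasp point.
Start: joints at [-1.198, 0.599, -0.003, 1.599, 0.002, 0.943, -0.08], TCP at [0.315, 0.653, 0.219] pointing down, gripper open.
Joint ranges: [-2.57, 2.57], [-0.35, 1.97], [-1.29, 1.29], [0.11, 2.56], [-1.05, 4.19], [0.11, 1.86], [-2.63, 2.63]. Speed limits (rad/s): [2.22, 2.22, 3.01, 3.01, 3.14, 3.14, 3.14].

### API

Orientations are given as a unit quaternion [w, x, y, z].
In Python, from plant import robot gives the robot as it stands. Calls block until the motion is done:
- robot.movep(position, orientation): joint-space move of the TCP to a pose.
- robot.move_linear(position, v=0.15, rotation=None, max_force=None): straight line of the TCP; rotation=None keeps the orientation; v is the mean speed in m/s. With max_force (N) it stops when the force on the tool has changed by that much, and returns True; else False.
- robot.goto_joints(angles): joint-space move.
- robot.move_gripper(opening, grasp_force=None): opening from 0.0 (shut) to 1.0 (fully open); grasp_force is the grip in N (None keeps the last); returns when the fingers have stopped.
- robot.dwell(seconds).
- robot.solve_ik(position, orientation): joint angles nearest the present ones, or None.
- robot.observe(): the state.
- robot.camera(name): name is "scene" or "top" or "wrist"; returns the picture (420x560x3 uint8, blue, green, red); there is no depth.
- robot.camera_info(name): a dict with "fx", "fy", "cx", "cy" (pixels), "rvec" (rotation vector, rad) and "tvec" (3), from world to camera coordinates, as OpenCV has them. Camera axes: x right, y down, z forward; pixel columns grow to the right and rows downward; lengths in m; the calibration is good to about 2 mm. A picture is of the moment at which its call begins: read the wrist's pose just before it. camera_info takes no time and is no camera call; for the wrist camera it gives the pose at the moment of the call.
A pose or a line that the arm cannot do raises robot.PlanningError and nothing moves.
- robot.close_job(): hands the job in, once; it reports no verdict.
The state is a dict: "t": time; "joints": joint angles; "joint_velocities": joint speeds; "joint_torque": joint torques, N m; "ee_pos": TCP position; "tcp_rot": TCP orientation; "ft_force": force on the tool from outside, world axes, zero at the start; "torque": the same for the moment, N m; "grip_width": opening from 0.0 (shut) to 1.0 (fully open).
Only numpy, scipy, OpenCV 4.12 (cv2) and the standard library are available. Lean on these libraries where they do the work, as an engineer would, in place of code of your own. Each camera call takes 0.05 s, during which the arm holds its last target.

### The job

We want to spoon an exact amount out of the wooden-lidded canister. Stand the canister upright on the pan of the kitchen scale and let go, then roll the scale's little edge wheel in its slot with a fingertip until the broad zero mark of the dial lies under the tip of the needle. Be gentle: neither wheel nor pan may be pressed hard, and leave the other things where they are.

Things in the scene. Friction and masses are not known exactly. Their poses are not given: they have to be found in the camera images.
- scale: Low white mechanical kitchen scale, 240 mm (its x) by 184 mm (its y), flat deck 52 mm high; stands fast. Origin: centre of its underside. Its -x edge is the front (dial and wheel), the grey metal pan is at the +x end. No part of it may be pressed by the robot with more than 12 N.
- pan_centre (a point): Centre of the flat top of the round grey metal pan, 124 mm in diameter, 80 mm above the worktop when empty. In the scale's frame at x +52, y 0 mm. The pan is sprung: 1.6 N per mm, 12 mm at full load (2 kg).
- slot (a point): Point on the deck surface (52 mm up) at the middle of the slot, 46 mm long along the scale's x and 16 mm wide; in the scale's frame at x -62, y -60 mm. The black ribbed zeroing wheel, 52 mm in diameter and 12 mm thick, stands out of it, its axle along the scale's y under this point. The wheel runs out of true: its rim stands 7.5 to 12.5 mm proud of the deck, changing as it turns.
- zero_mark (a point): Broad black zero block, 8 mm wide, printed on the white dial disc (93 mm across, under a clear lens in the deck, turned only by the wheel); point 39 mm from the dial's centre, which lies in the scale's frame at x -58, y +32 mm. The other marks are thin lines, one every 50 g, clockwise from the block.
- needle_tip (a point): Point near the tip of the slim black needle that turns over the dial, 39 mm from the dial's centre. Turned only by the load on the pan, clockwise with load.
- scale_needle (a joint): Angle of the needle, rad, growing clockwise from above; 0 (pointing to the scale's +x) with an empty pan, 2.62 rad per kg on the pan. It must never be driven past 4.7 rad (1.8 kg).
- scale_dial (a joint): Angle of the dial's zero mark, same sense and zero as the needle: the scale is zeroed when both angles are equal.
- canister: Grey metal canister with a wooden lid that is shut tight, 70 mm in diameter and 115 mm high over its lid knob, 0.25 to 0.5 kg. Origin: centre of its underside.
- canister_mid (a point): The canister's centre, half-way up (57.5 mm over its underside). The round wooden knob on the lid, on the axis, is 20 mm in diameter and 18 mm high (97 to 115 mm over the canister's underside); the canister can be lifted by it.
- mug: White dotted mug, 97 mm high: leave alone. Origin: underside.
- bean_tin: Low food tin, 75 mm in diameter, 58 mm high: leave alone. Origin: underside.
- scale_wheel (a joint): Angle of the zeroing wheel, rad; grows as the top of its rim is drawn to the front (scale's -x), which turns the dial clockwise, 0.6 rad per rad of wheel (43 mm of rim per rad of dial). It stays where left. Friction at the rim about 1.2 N; a too light finger slips. The rim sits on a rubber hub: pressed or dragged it gives 1 mm per 3 N, up to 5 mm, then a stop.
Things that resemble listed ones, but are neither listed nor needed, are in the scene too. Leave any purple or red look-alike of the canister alone.

How it is judged:
By the outcome, as a careful person would: the job done as asked, in the order asked, and still so for the second after the job is handed in, with the robot touching nothing.
It also fails if it takes over 67 s, if anything falls off the work surface, if the arm or the gripper's body presses on something with over 40 N, if the wrist force passes 120 N, or if a joint passes its speed limit or range.

## Working session

There is one attempt and no reset: what is moved stays moved. The work goes in short steps, each a Python script; the robot and the scene stay as the last script left them, time stands still between calls to the robot, and variables do not carry over. Pictures are saved under pics/ and viewed, and the job is handed in when it is done.

```bash
ls; mkdir -p pics; python3 - <<'E'
from plant import robot
import cv2
for n in ("scene","top","wrist"):
    im=robot.camera(n); cv2.imwrite(f"pics/{n}0.png",im)
    i=robot.camera_info(n); print(n,{k:(v if isinstance(v,(int,float)) else [round(float(a),4) for a in list(v)]) for k,v in i.items()})
o=robot.observe(); print(o["t"],o["ee_pos"],o["tcp_rot"],o["ft_force"],o["grip_width"])
E
```

```text
pics
scene {'fx': 453.29520843671816, 'fy': 453.29520843671816, 'cx': 279.5155234255407, 'cy': 210.430253478978, 'rvec': [1.9684, -1.0891, 0.5388], 'tvec': [-0.4909, 0.1975, 0.9597]}
top {'fx': 382.9519560116487, 'fy': 382.9519560116487, 'cx': 275.9245767297466, 'cy': 209.43350878353726, 'rvec': [2.2086, -2.1498, 0.1407], 'tvec': [-0.3292, 0.4564, 0.8766]}
wrist {'fx': 308.7605355307723, 'fy': 308.7605355307723, 'cx': 284.79168423666124, 'cy': 210.09837030773215, 'rvec': [-2.4362, -1.5292, -0.2292], 'tvec': [-0.7243, -0.0355, 0.3928]}
0.15 [0.31510846 0.65255947 0.21796771] [-6.13795152e-05  2.22992966e-01  9.74819881e-01 -5.76677725e-04] [-0.2027331   0.08739868 -0.1933407 ] 1.0015715867218715
```

View pics/scene0.png

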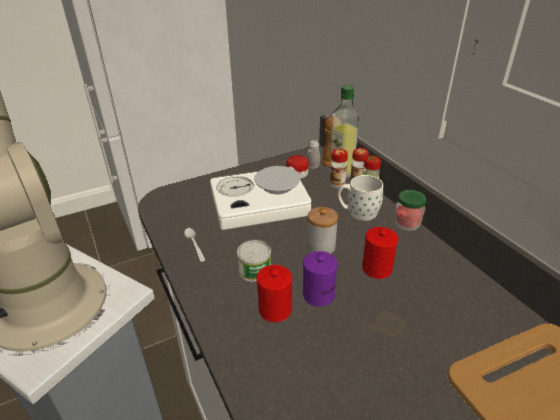

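View pics/top0.png

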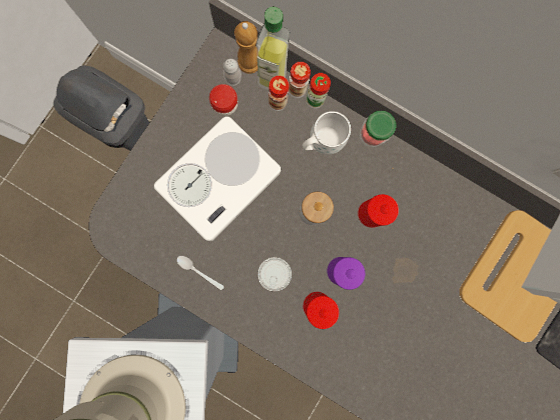

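View pics/wrist0.png

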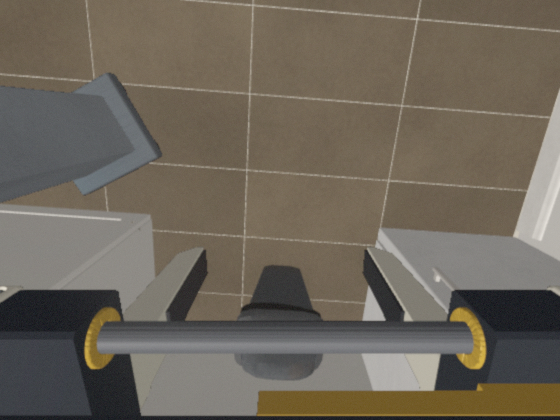

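Candidates for the canister: the grey one with a wooden lid at top(318,207) / scene(322,232), purple at top(348,273), and red at top(382,210) and top(322,311). By the description it is the wooden-lidded one. I'll check it and the scale in close crops.

```bash
python3 - <<'E'
import cv2,numpy as np
t=cv2.imread("pics/top0.png"); s=cv2.imread("pics/scene0.png")
cv2.imwrite("pics/c1.png",cv2.resize(t[105:250,145:345],None,fx=4,fy=4,interpolation=cv2.INTER_CUBIC))
cv2.imwrite("pics/c2.png",cv2.resize(s[155:285,200:400],None,fx=4,fy=4,interpolation=cv2.INTER_CUBIC))
E
```

```text
(no output)
```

View pics/c1.png

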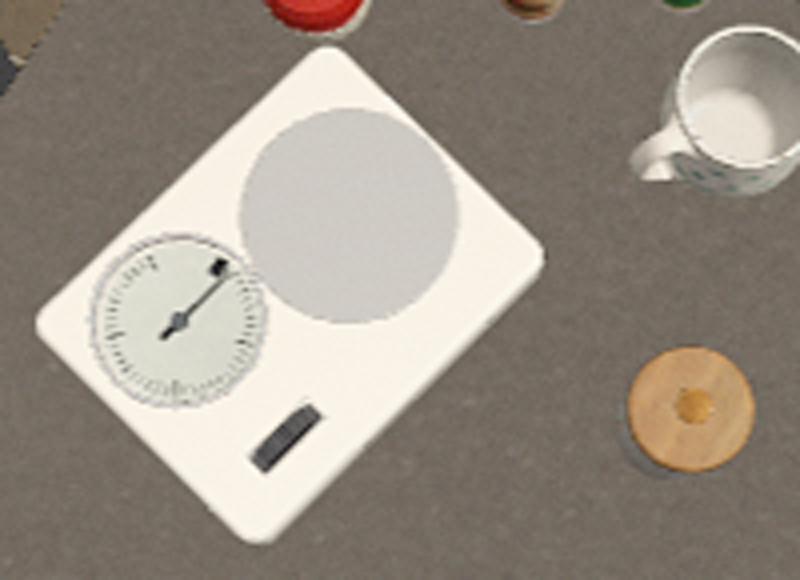

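View pics/c2.png

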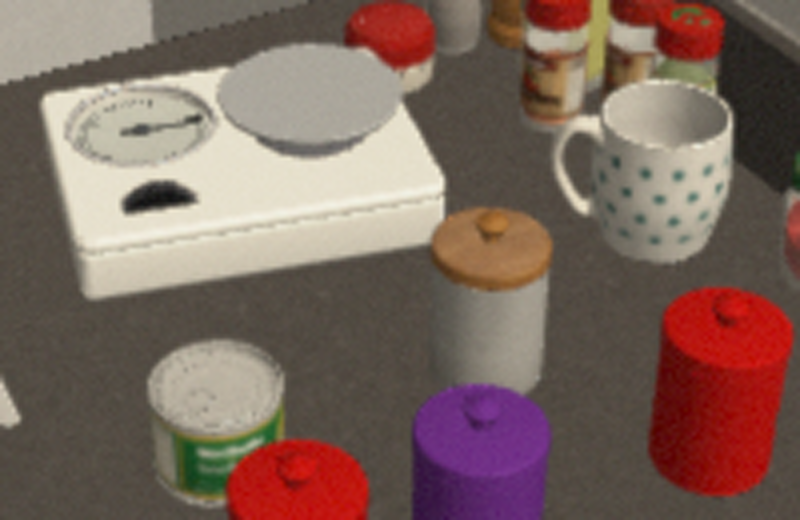

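The choice holds: the grey canister with the wooden lid is at crop1 (692,408). The scale's dial is at crop1 (178,322), the pan at (349,215) and the wheel at (287,438). The needle points along scale +x, with the zero block slightly counter-clockwise of it. Next I'll locate them.

```bash
cat > h.py <<'E'
import numpy as np, cv2
from scipy.spatial.transform import Rotation as R
from plant import robot
def cam(n):
    i=robot.camera_info(n); K=np.array([[i["fx"],0,i["cx"]],[0,i["fy"],i["cy"]],[0,0,1]])
    return K,cv2.Rodrigues(np.array(i["rvec"],float).reshape(3,1))[0],np.array(i["tvec"],float).ravel()
def proj(c,P):
    K,Rm,t=c; q=K@(Rm@np.asarray(P,float)+t); return q[:2]/q[2]
def back(c,uv,z):
    K,Rm,t=c; d=Rm.T@np.linalg.solve(K,np.array([uv[0],uv[1],1.])); o=-Rm.T@t
    return o+d*(z-o[2])/d[2]
def s2w(pose,p):
    x,y,a=pose; c,s=np.cos(a),np.sin(a); return np.array([x+c*p[0]-s*p[1],y+s*p[0]+c*p[1],p[2]])
E
python3 - <<'E'
from h import *
from scipy.optimize import least_squares
T=cam("top");S=cam("scene")
f=lambda u,v,o:((u+.5)/4-.5+o[0],(v+.5)/4-.5+o[1])
to=(145,105);so=(200,155)
L={"dial":(-.058,.032,.053),"pan":(.052,0,.080),"wheel":(-.062,-.060,.058)}
ob=[("T","dial",f(178,322,to)),("T","pan",f(349,215,to)),("T","wheel",f(287,438,to)),("S","dial",f(143,129,so)),("S","pan",f(310,93,so)),("S","wheel",f(160,203,so))]
C={"T":T,"S":S}
r=lambda p:np.concatenate([proj(C[c],s2w(p,L[k]))-uv for c,k,uv in ob])
p0=back(T,ob[0][2],.052);p1=back(T,ob[1][2],.08);print(p0,p1,back(T,ob[2][2],.058))
a=np.arctan2(*(p1-p0)[[1,0]]);
sol=least_squares(r,[p1[0],p1[1],a+.28]);print(sol.x,np.round(sol.fun.reshape(-1,2),1))
# corners check
for x in(-.12,.12):
  for y in(-.092,.092): print((x,y),(proj(T,s2w(sol.x,(x,y,.052)))-to)*4, (proj(S,s2w(sol.x,(x,y,.052)))-so)*4)
print("can lid T",back(T,f(692,408,to),.097),"S",back(S,f(492,247,so),.097),"knob T",back(T,f(694,406,to),.115),"S",back(S,f(493,213,so),.115))
for k,uv,z in(("mug",(331,133),.097),("tin",(275,274),.058),("red1",(382,210),.1),("purple",(348,272),.1),("red2",(322,311),.1),("redjar",(224,98),.05)): print(k,back(T,uv,z))
E
```

```text
[ 0.51313186 -0.11500673  0.052     ] [ 0.57231299 -0.21341912  0.08      ] [ 0.44740245 -0.18103643  0.058     ]
[ 0.53250285 -0.17833757 -0.74019996] [[ 0.1  0.7]
 [-0.   0.6]
 [-0.1  0.5]
 [-0.  -0.8]
 [ 0.4 -0.4]
 [ 0.7 -1.9]]
(-0.12, -0.092) [254.24314723 551.76812632] [ 79.10552638 245.78414841]
(-0.12, 0.092) [ 26.04904815 328.43942725] [37.66106915 94.19278902]
(0.12, -0.092) [546.92068455 253.34953334] [450.06602706 183.59347334]
(0.12, 0.092) [321.18224876  38.7887343 ] [369.19779392  44.50151909]
can lid T [ 0.46662478 -0.40622706  0.097     ] S [ 0.45910312 -0.40783037  0.097     ] knob T [ 0.46565267 -0.40489004  0.115     ] S [ 0.46621775 -0.40383809  0.115     ]
mug [ 0.63313889 -0.43384825  0.097     ]
tin [ 0.31626813 -0.31767807  0.058     ]
red1 [ 0.4628817  -0.54723433  0.1       ]
purple [ 0.32689966 -0.47325517  0.1       ]
red2 [ 0.24376559 -0.41832305  0.1       ]
redjar [ 0.72453346 -0.18644384  0.05      ]
```

```bash
cat >> h.py <<'E'
def quat(th):  # tool down, tool y at world yaw th
    y=np.array([np.cos(th),np.sin(th),0]); z=np.array([0,0,-1.]); x=np.cross(y,z)
    q=R.from_matrix(np.c_[x,y,z]).as_quat(); return np.array([q[3],q[0],q[1],q[2]])
POSE=(0.5325,-0.1783,-0.740)
CAN=np.array([0.466,-0.405])
def st(tag=""):
    o=robot.observe(); print(tag,"t%.2f"%o["t"],"ee",np.round(o["ee_pos"],4),"F",np.round(o["ft_force"],2),"g%.3f"%o["grip_width"]); return o
E
python3 - <<'E'
from h import *
print(np.round(s2w(POSE,(.052,0,.08)),4),np.round(s2w(POSE,(-.062,-.06,.06)),4))
for nm,p in (("can",(*CAN,.25)),("canlow",(*CAN,.056)),("pan",(*s2w(POSE,(.052,0,.08))[:2],.14)),("wheel",s2w(POSE,(-.062,-.06,.06)))):
  for th in np.arange(-1.57,4.7,np.pi/6):
    q=robot.solve_ik(np.array(p),quat(th))
    if q is not None and abs(q[6])<1.6: print(nm,round(th,2),np.round(q,2))
for th in (POSE[2]+np.pi/2,POSE[2]-np.pi/2): print(th,robot.solve_ik(s2w(POSE,(-.062,-.06,.06)),quat(th)))
E
```

```text
[ 0.5709 -0.2134  0.08  ] [ 0.4463 -0.1808  0.06  ]
can -1.57 [-0.02  0.64  1.06  1.86 -0.66  1.04 -0.25]
can -1.05 [ 0.12  0.53  0.77  1.85 -0.45  0.94  0.05]
can -0.52 [ 0.12  0.54  0.78  1.85 -0.46  0.94  0.59]
can 0.0 [ 0.1   0.55  0.82  1.85 -0.48  0.95  1.13]
can 3.67 [-0.04  0.67  1.12  1.86 -0.7   1.06 -1.26]
can 4.19 [-0.04  0.67  1.12  1.86 -0.7   1.06 -0.73]
canlow -1.57 [ 0.41  0.71  0.33  1.99 -0.44  0.51 -0.52]
canlow -1.05 [ 0.48  0.69  0.22  1.98 -0.3   0.5  -0.13]
canlow -0.52 [ 0.55  0.69  0.12  1.98 -0.16  0.49  0.26]
canlow 0.0 [ 0.62  0.68  0.01  1.97 -0.02  0.49  0.64]
canlow 0.52 [ 0.69  0.68 -0.1   1.97  0.13  0.5   1.02]
canlow 1.05 [ 0.77  0.69 -0.22  1.96  0.28  0.52  1.4 ]
canlow 3.14 [ 0.08  0.9   0.92  2.01 -1.04  0.8  -1.5 ]
canlow 3.67 [ 0.08  0.9   0.92  2.01 -1.04  0.8  -0.98]
canlow 4.19 [ 0.08  0.9   0.92  2.01 -1.04  0.8  -0.46]
pan -1.57 [-0.16  0.65  0.66  1.97 -0.59  0.73 -0.71]
pan -1.05 [-0.09  0.62  0.55  1.97 -0.49  0.69 -0.29]
pan -0.52 [-0.02  0.59  0.43  1.96 -0.38  0.67  0.13]
pan 0.0 [ 0.05  0.58  0.31  1.96 -0.28  0.65  0.55]
pan 0.52
[... 213 characters left out ...]
57 [ 0.1   0.6   0.25  2.29 -0.48  0.3  -0.8 ]
wheel -1.05 [ 0.15  0.59  0.17  2.29 -0.34  0.29 -0.43]
wheel -0.52 [ 0.19  0.59  0.11  2.28 -0.22  0.28 -0.03]
wheel 0.0 [ 0.24  0.58  0.04  2.28 -0.08  0.28  0.35]
wheel 0.52 [ 0.29  0.58 -0.03  2.28  0.05  0.28  0.73]
wheel 1.05 [ 0.34  0.58 -0.1   2.27  0.19  0.29  1.12]
wheel 1.57 [ 0.39  0.58 -0.18  2.27  0.33  0.31  1.5 ]
wheel 3.67 [-0.09  0.65  0.54  2.3  -0.9   0.41 -1.41]
wheel 4.19 [-0.09  0.65  0.54  2.3  -0.9   0.41 -0.88]
0.8307963267948966 [ 0.31668719  0.58115103 -0.07052833  2.27557085  0.13637622  0.28854715
  0.95770063]
-2.3107963267948968 [-0.09130151  0.65248514  0.53510013  2.30089198 -0.90393727  0.40500197
 -1.09932879]
```

```bash
python3 - <<'E'
from h import *
robot.goto_joints([0.62,0.47,0,1.83,0,0.8416,0.64]); st("a")
print(np.round(robot.solve_ik(np.array([*CAN,.25]),quat(0.)),2))
robot.movep(np.array([*CAN,.24]),quat(0.)); o=st("b"); print(np.round(o["joints"],2))
W=cam("wrist"); im=robot.camera("wrist")
for p in ((*CAN,.097),(*CAN,.115)): 
    u=proj(W,p); print(u); cv2.circle(im,tuple(int(round(a)) for a in u),3,(255,0,255),1)
cv2.imwrite("pics/w1.png",im)
E
```

```text
a t3.88 ee [ 0.4745 -0.4073  0.2264] F [-0.81 -0.57  0.41] g1.003
[ 0.62  0.44  0.01  1.82 -0.    0.88  0.63]
b t4.12 ee [ 0.4664 -0.4051  0.2407] F [-0.67 -0.33  0.44] g0.996
[ 0.62  0.44  0.01  1.83 -0.    0.86  0.63]
[283.81010669 197.45826026]
[283.75786974 202.22101813]
```

View pics/w1.png

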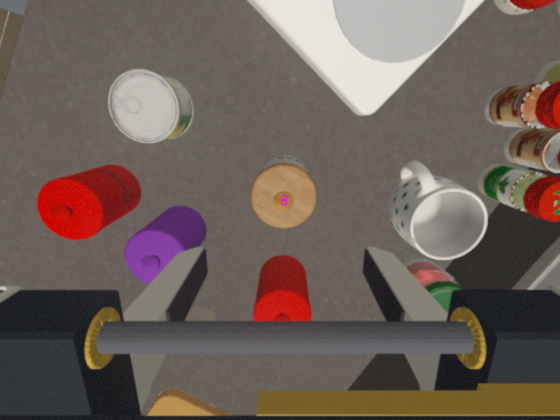

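The marker lies on the lid knob at (284,201), so the position is confirmed. Now I grasp.

```bash
python3 - <<'E'
from h import *
o=robot.observe(); print(o["tcp_rot"])
f0=np.mean([robot.observe()["ft_force"] for _ in range(3)],axis=0); print(f0)
print(robot.move_linear(np.array([*CAN,.052]),v=.15,max_force=6)); st("down")
robot.move_gripper(0.0,grasp_force=15); st("grip")
robot.move_linear(np.array([*CAN,.09]),v=.06)
robot.dwell(.3); o=st("lift1")
robot.move_linear(np.array([*CAN,.22]),v=.15); robot.dwell(.4); fs=[]
for _ in range(5): fs.append(robot.observe()["ft_force"]); robot.dwell(.05)
print(np.round(np.mean(fs,axis=0)-f0,2)); st()
cv2.imwrite("pics/w2.png",robot.camera("wrist"));cv2.imwrite("pics/s2.png",robot.camera("scene"))
E
```

```text
[5.46001470e-04 7.06824961e-01 7.07388273e-01 9.21080420e-05]
[ 0.35231654 -0.88916441 -0.23761477]
False
down t5.58 ee [ 0.4664 -0.4053  0.0528] F [ 0.23  0.05 -0.31] g0.997
grip t6.11 ee [ 0.4658 -0.405   0.0523] F [-0.21  0.53  4.15] g0.726
lift1 t7.19 ee [ 0.4659 -0.4049  0.0897] F [-0.58  0.46 -2.62] g0.727
[-0.98  1.05 -2.59]
 t8.86 ee [ 0.466 -0.405  0.22 ] F [-0.18  0.3  -3.62] g0.729
```

View pics/w2.png

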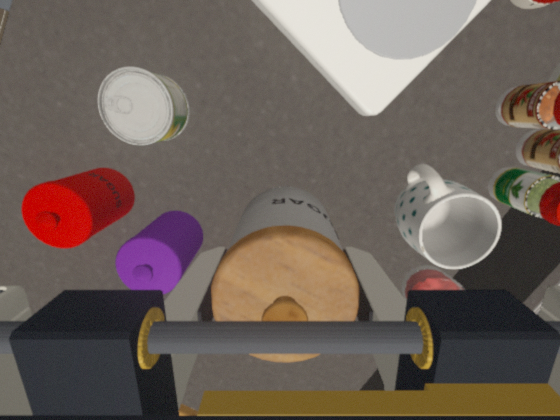

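View pics/s2.png

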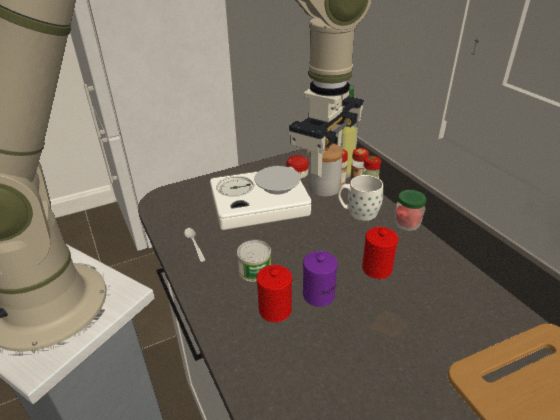

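The canister is held, with grip width 0.729 (about 68–70 mm), and a weight of roughly 3 N. The scene view shows nothing else disturbed. Now to the pan, lowering gently.

```bash
python3 - <<'E'
from h import *
pc=s2w(POSE,(.052,0,.08))[:2]
robot.move_linear(np.array([*pc,.22]),v=.15)
robot.move_linear(np.array([*pc,.142]),v=.1); robot.dwell(.25)
fm=lambda n=4:np.mean([ (robot.dwell(.02),robot.observe()["ft_force"])[1] for _ in range(n)],axis=0)
f0=fm(6); print("f0",f0); st("hover")
z=.137
for i in range(14):
    robot.move_linear(np.array([*pc,z]),v=.03)
    d=fm()[2]-f0[2]; print(round(z,4),round(d,2))
    if d>2.0: break
    z-=.001
st()
E
```

```text
f0 [ 0.2984851  -0.05410951 -2.91997866]
hover t11.85 ee [ 0.571  -0.2134  0.1424] F [ 0.19  0.52 -2.87] g0.727
0.137 0.29
0.136 -0.04
0.135 0.27
0.134 0.02
0.133 0.23
0.132 0.61
0.131 2.13
 t14.13 ee [ 0.571  -0.2134  0.1311] F [-0.29 -0.1  -1.17] g0.727
```

```bash
python3 - <<'E'
from h import *
pc=s2w(POSE,(.052,0,.08))[:2]
robot.move_linear(np.array([*pc,.1303]),v=.03); st("set")
robot.move_gripper(0.82); st("rel"); robot.move_gripper(1.0); st("open")
robot.move_linear(np.array([*pc,.30]),v=.15); st("up")
# look at scale: camera axis offset
W=cam("wrist"); print(-W[1].T@W[2], W[1][2])
cv2.imwrite("pics/w3.png",robot.camera("wrist"));cv2.imwrite("pics/s3.png",robot.camera("scene"));cv2.imwrite("pics/t3.png",robot.camera("top"))
E
```

```text
set t14.38 ee [ 0.571  -0.2134  0.1304] F [ 0.55 -0.62 -0.79] g0.728
rel t14.80 ee [ 0.5709 -0.2134  0.1303] F [ 0.21 -0.6   0.44] g0.822
open t15.32 ee [ 0.5709 -0.2134  0.1303] F [ 0.52 -0.99  0.18] g0.998
up t16.61 ee [ 0.5705 -0.2132  0.2991] F [ 0.32 -0.31  0.05] g0.999
[ 0.5715317  -0.13010201  0.46516123] [-0.00250889 -0.29750867 -0.95471582]
```

View pics/w3.png

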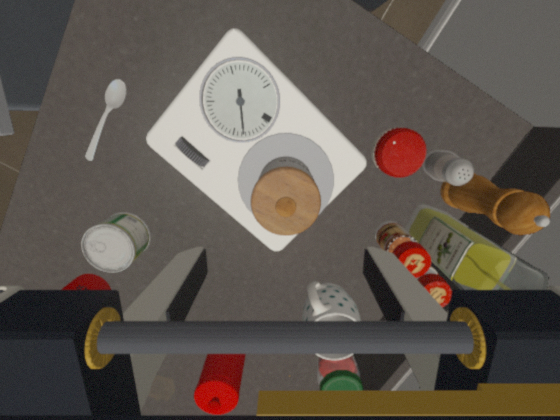

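View pics/s3.png

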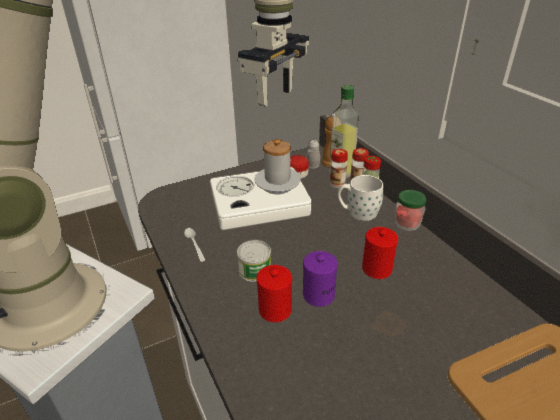

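The canister stands upright on the pan, near its centre (scene (277,162)). The wrist view shows needle and dial clearly, with the hub at (240,100) and the zero block at (266,117). Now I close the fingers and hover over the wheel.

```bash
cat >> h.py <<'E'
TH=POSE[2]+np.pi/2
Q=quat(TH)
def rect(im,c,ppm=4,half=.06,z=.053,ctr=(-.058,.032)):
    # rectified top view of the dial: image up = scale +x, right = scale -y (clockwise from above = clockwise in image)
    n=int(2*half*1000*ppm); s=[]; d=[]
    for u,v in((0,0),(n,0),(n,n),(0,n)):
        lx=ctr[0]+half-v/ppm/1000; ly=ctr[1]+half-u/ppm/1000
        s.append(proj(c,s2w(POSE,(lx,ly,z)))); d.append((u,v))
    H=cv2.getPerspectiveTransform(np.float32(s),np.float32(d)); return cv2.warpPerspective(im,H,(n,n),flags=cv2.INTER_CUBIC)
E
python3 - <<'E'
from h import *
robot.move_gripper(0.0,grasp_force=15)
robot.move_linear(s2w(POSE,(-.062,-.06,.25)),v=.2,rotation=Q)
robot.move_linear(s2w(POSE,(-.052,-.06,.11)),v=.2); robot.dwell(.2)
o=st("hover"); print(np.round(o["joints"],2))
W=cam("wrist"); im=robot.camera("wrist"); cv2.imwrite("pics/w4.png",im); cv2.imwrite("pics/r4.png",rect(im,W))
W3=None
t=cv2.imread("pics/t3.png"); cv2.imwrite("pics/rt3.png",rect(t,cam("top")))
cv2.imwrite("pics/rt0.png",rect(cv2.imread("pics/top0.png"),cam("top")))
E
```

```text
hover t20.24 ee [ 0.4542 -0.1878  0.1111] F [-0.44  0.81 -0.61] g0.004
[ 0.39  0.5  -0.15  2.22  0.17  0.44  0.93]
```

View pics/w4.png

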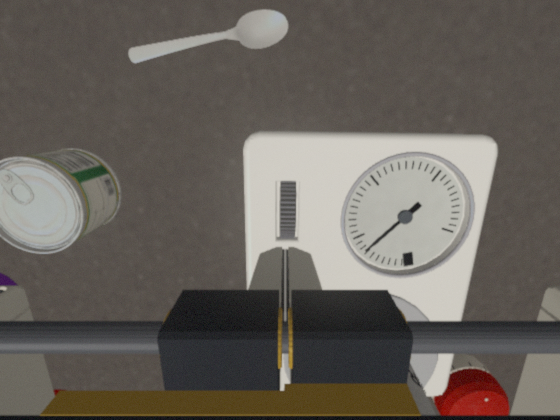

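View pics/r4.png

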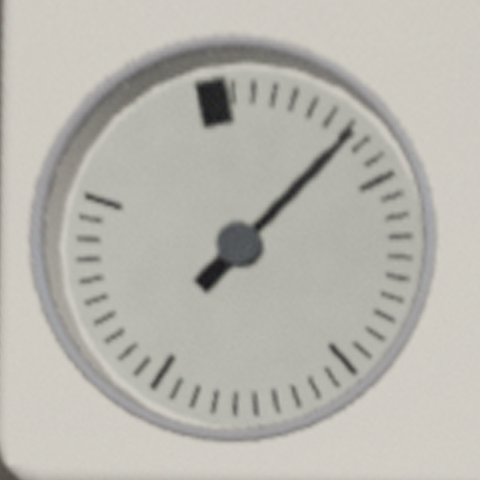

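View pics/rt0.png

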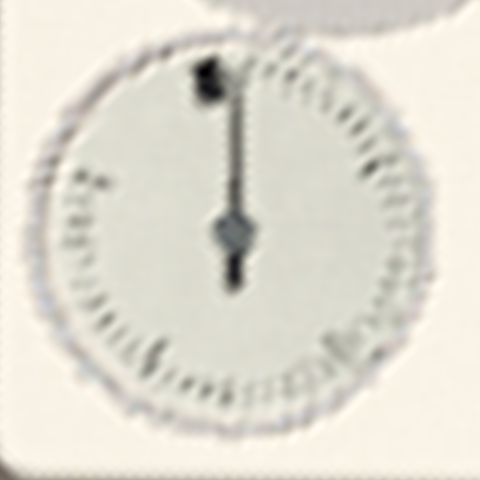

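Rectified wrist view: hub at (240,243), zero block at (214,103) giving about -0.18 rad, needle tip at (350,128) giving about +0.76 rad (0.29 kg, which agrees with the weight felt). The dial must turn about +0.94 rad, or roughly 40 mm of rim towards the front. I'll do a force-guarded first stroke.

```bash
cat >> h.py <<'E'
def fz(n=3):
    s=0
    for _ in range(n): robot.dwell(.02); s+=robot.observe()["ft_force"][2]
    return s/n
def stroke(x0,x1,target=4.0,step=.0025,log=True):
    X=lambda x,z:s2w(POSE,(x,-.060,z))
    robot.move_linear(X(x0,.078),v=.1); robot.dwell(.15); f0=fz(8)
    hit=robot.move_linear(X(x0,.0575),v=.02,max_force=2.5)
    z=robot.observe()["ee_pos"][2]; f=fz(4)-f0
    if log: print("contact",hit,round(z,4),round(f,2))
    mx=f; x=x0; k=0
    while f<target-1 and k<10 and z>.0565:
        z-=.0004; k+=1; robot.move_linear(X(x0,z),v=.02); f=fz(4)-f0
    if log: print("pressed",round(z,4),round(f,2))
    d=np.sign(x1-x0)
    while (x1-x)*d>1e-5:
        x+=d*min(step,abs(x1-x)); robot.move_linear(X(x,z),v=.03); f=fz()-f0; mx=max(mx,f)
        if log: print("%.1f/%.1f/%.1f"%(x*1e3,z*1e3,f),end=" ")
        if f>8.5: robot.move_linear(X(x,z+.003),v=.05); print("too hard"); break
        z=max(.0565,z+np.clip((f-target)/6,-.5,.6)*1e-3)
    robot.move_linear(X(x,.085),v=.1); print("\nmax",round(mx,2)); st()
def look(tag):
    o=robot.observe(); W=cam("wrist"); im=robot.camera("wrist"); cv2.imwrite(f"pics/w{tag}.png",im); cv2.imwrite(f"pics/r{tag}.png",rect(im,W)); return W
E
python3 - <<'E'
from h import *
stroke(-.051,-.074)
robot.move_linear(s2w(POSE,(-.052,-.06,.11)),v=.2); robot.dwell(.1); look("5")
E
```

```text
contact True 0.0616 4.73
pressed 0.0616 4.73
-53.5/61.6/5.4 -56.0/61.9/5.1 -58.5/62.0/4.4 -61.0/62.1/4.3 -63.5/62.1/3.5 -66.0/62.1/3.1 -68.5/61.9/2.1 -71.0/61.6/3.4 -73.5/61.5/2.7 -74.0/61.3/2.7 
max 5.37
 t25.26 ee [ 0.437 -0.173  0.085] F [ 0.46 -0.06  0.03] g0.005
```

View pics/r5.png

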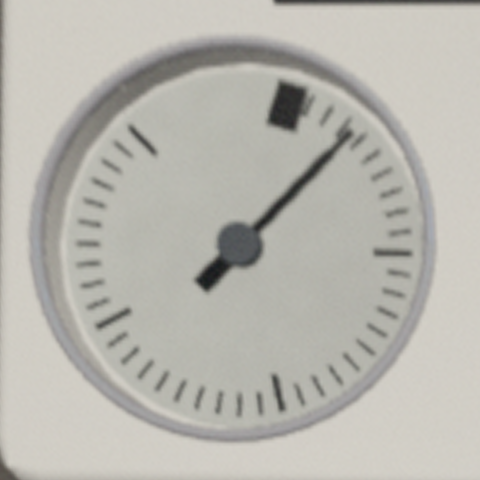

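Block now at (288,106), about 0.33 rad, needle unchanged at 0.76. The stroke worked as geared (0.52 rad for 23 mm). The second stroke is about 18 mm.

```bash
python3 - <<'E'
from h import *
stroke(-.053,-.071)
robot.move_linear(s2w(POSE,(-.052,-.06,.11)),v=.2); robot.dwell(.1); look("6")
im=cv2.imread("pics/r6.png"); cv2.imwrite("pics/r6b.png",cv2.resize(im[50:270,180:440],None,fx=2.5,fy=2.5,interpolation=cv2.INTER_CUBIC))
E
```

```text
contact True 0.0602 4.39
pressed 0.0602 4.39
-55.5/60.2/5.1 -58.0/60.4/4.6 -60.5/60.5/3.2 -63.0/60.3/3.8 -65.5/60.3/3.1 -68.0/60.1/3.1 -70.5/60.0/2.5 -71.0/59.7/3.4 
max 5.09
 t30.16 ee [ 0.4393 -0.1749  0.085 ] F [-0.5  -0.22  0.44] g0.004
```

View pics/r6b.png

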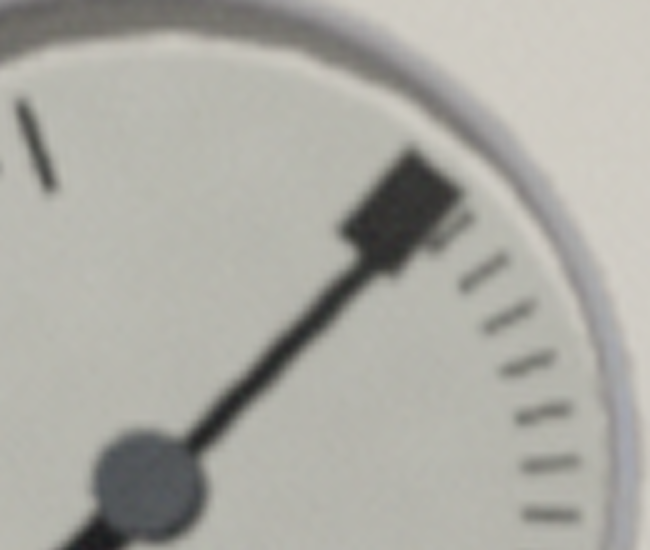

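View pics/r6.png

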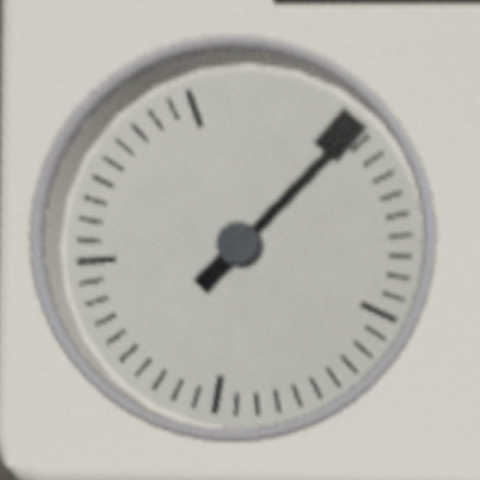

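Block and needle tip now overlap in the wrist view, but the needle lies above the disc, so parallax matters. I'll measure properly: fit the disc phase from all ticks (0.131 rad pitch) and the needle direction by a line fit.

```bash
cat > meas.py <<'E'
from h import *
from scipy.optimize import least_squares
def meas(tag,needle=True):
    g=cv2.cvtColor(cv2.imread(f"pics/r{tag}.png"),cv2.COLOR_BGR2GRAY)
    bg=cv2.medianBlur(g,61); m=((bg.astype(int)-g)>22).astype(np.uint8)
    yy,xx=np.mgrid[:480,:480]; r=np.hypot(xx-244,yy-246); m2=m*((r>118)&(r<176))
    n,l,s,c=cv2.connectedComponentsWithStats(m2)
    P=[c[i] for i in range(1,n) if 25<s[i,4]<420 and 128<np.hypot(*(c[i]-(244,246)))<168]; P=np.array(P)
    big=[i for i in range(1,n) if s[i,4]>420]
    # phase from ticks
    def res(p,full=False):
        cx,cy,ph,R1,ax,sh=p
        a=np.arctan2(P[:,0]-cx,-(P[:,1]-cy)); k=np.round((a-ph)/.131)
        a2=ph+k*.131
        rr=np.hypot(P[:,0]-cx,P[:,1]-cy)
        e=np.angle(np.exp(1j*(a-a2)))*150
        return np.concatenate([e,0.3*(rr-R1)])
    best=None
    for ph in np.arange(0,.131,.02):
        s1=least_squares(lambda p:res((*p,0,0)),[244,246,ph,152],loss="soft_l1")
        if best is None or s1.cost<best.cost: best=s1
    cx,cy,ph,R1=best.x
    a=np.mod(np.arctan2(P[:,0]-cx,-(P[:,1]-cy)),2*np.pi)
    print(tag,"ticks",len(P),"centre",np.round(best.x,2),"rms px",round(float(np.sqrt(np.mean(best.fun[:len(P)]**2))),2))
    # 2pi is not a multiple of .131: choose phase = angle with all ticks in k=1..40
    for i in big: print(" blob",s[i,4],np.round(c[i],1),"angle",round(float(np.arctan2(c[i][0]-cx,-(c[i][1]-cy))),3))
    # needle: dark pixels r 40..100 around hub
    hub=np.array([240.,244.]); rh=np.hypot(xx-hub[0],yy-hub[1]); ys,xs=np.nonzero(m*((rh>38)&(rh<105)&(yy<hub[1])))
    v=cv2.fitLine(np.float32(np.c_[xs,ys]),cv2.DIST_HUBER,0,.01,.01).ravel()
    if v[1]>0: v[:2]*=-1
    print(" needle dir",round(float(np.arctan2(v[0],-v[1])),3),"line dist to hub",round(float((hub-v[2:])@[v[1],-v[0]]),2),len(xs))
    return best.x,P
if __name__=="__main__":
    for t in "456": meas(t)
E
python3 meas.py
```

```text
4 ticks 38 centre [243.78 247.28   1.24 155.7 ] rms px 0.13
 blob 1595 [215.1 103.7] angle -0.197
 blob 542 [338.3 142. ] angle 0.732
 needle dir 0.769 line dist to hub 0.67 988
5 ticks 37 centre [2.4382e+02 2.4768e+02 3.0000e-02 1.5576e+02] rms px 0.16
 blob 1642 [287.5 107.4] angle 0.302
 blob 760 [342.3 140.9] angle 0.745
 needle dir 0.772 line dist to hub 0.68 981
6 ticks 39 centre [2.4384e+02 2.4768e+02 5.0000e-02 1.5573e+02] rms px 0.16
 blob 1770 [340.4 136.3] angle 0.714
 needle dir 0.772 line dist to hub 0.57 989
```

The tick fit is tight (0.16 px rms). Disc phase is about 0.705, needle about 0.772, so about 0.067 rad (2.9 mm of rim) remains. The apparent overlap was parallax. One small stroke.

```bash
sed -i 's/print(tag,"ticks"/print("phases",np.round(ph+np.arange(-10,12)*np.pi\/24,4)[np.argsort(abs(ph+np.arange(-10,12)*np.pi\/24-.77))[:2]],end=" ");print(tag,"ticks"/; s/\.131/(np.pi\/24)/g' meas.py
python3 - <<'E'
from h import *
from meas import meas
meas("6")
stroke(-.060,-.0634,step=.0017)
robot.move_linear(s2w(POSE,(-.052,-.06,.11)),v=.2); robot.dwell(.1); look("7"); meas("7")
E
```

```text
phases [0.8351 0.7042] 6 ticks 39 centre [243.86 247.91  -0.34 155.68] rms px 0.09
 blob 1770 [340.4 136.3] angle 0.713
 needle dir 0.772 line dist to hub 0.57 989
contact True 0.0592 4.4
pressed 0.0592 4.4
-61.7/59.2/3.8 -63.4/59.2/3.4 
max 4.4
 t33.32 ee [ 0.4452 -0.1799  0.085 ] F [ 1.36  0.15 -0.32] g0.004
phases [0.7794 0.6485] 7 ticks 39 centre [ 2.4389e+02  2.4790e+02 -1.4000e-01  1.5560e+02] rms px 0.12
 blob 1763 [348.3 143.7] angle 0.786
 needle dir 0.771 line dist to hub 0.65 979
```

View pics/r7.png

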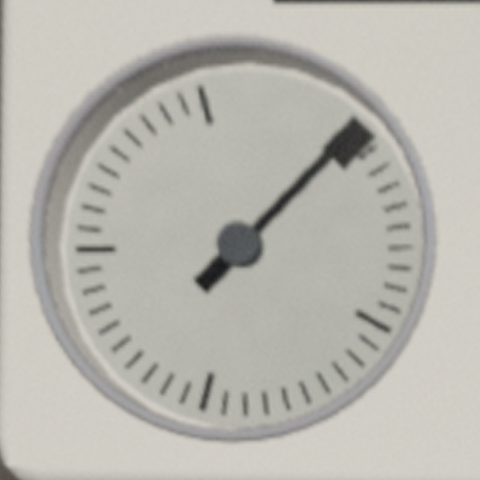

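Phase is now 0.779 against needle 0.771. To rule out parallax I'll retreat and look straight down on the dial, plus the scene and top views.

```bash
python3 - <<'E'
from h import *
from meas import meas
robot.move_linear(s2w(POSE,(-.062,-.06,.26)),v=.2)
robot.move_linear(s2w(POSE,(.025,.032,.26)),v=.2); robot.dwell(.2)
W=look("8"); c=-W[1].T@W[2]; print("cam",c,"dial",s2w(POSE,(-.058,.032,.05))); meas("8"); st()
robot.move_linear(s2w(POSE,(-.20,.10,.30)),v=.25) if robot.solve_ik(s2w(POSE,(-.20,.10,.30)),Q) is not None else print("no ik")
st()
cv2.imwrite("pics/s8.png",robot.camera("scene")); t=robot.camera("top"); cv2.imwrite("pics/t8.png",t)
E
```

```text
cam [ 0.51148914 -0.115881    0.42646568] dial [ 0.51124604 -0.11556031  0.05      ]
phases [0.7821 0.6512] 8 ticks 29 centre [2.3157e+02 2.3685e+02 1.3000e-01 1.5781e+02] rms px 0.24
 blob 1811 [337.  131.6] angle 0.786
 needle dir 0.784 line dist to hub -11.97 994
 t35.68 ee [ 0.5718 -0.1719  0.2603] F [-0.1   0.63  1.06] g0.008
 t36.78 ee [0.4525 0.0295 0.2999] F [-0.35  0.33  0.15] g0.004
```

View pics/r8.png

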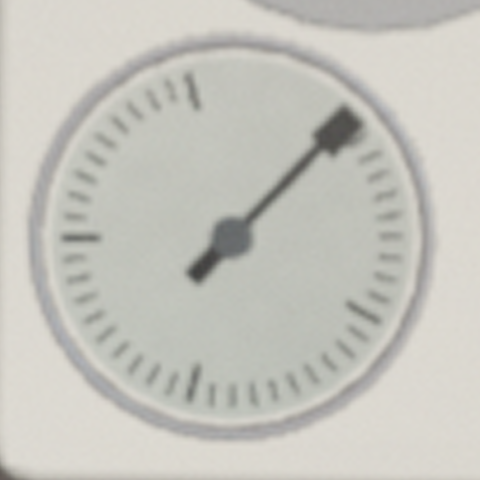

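View pics/s8.png

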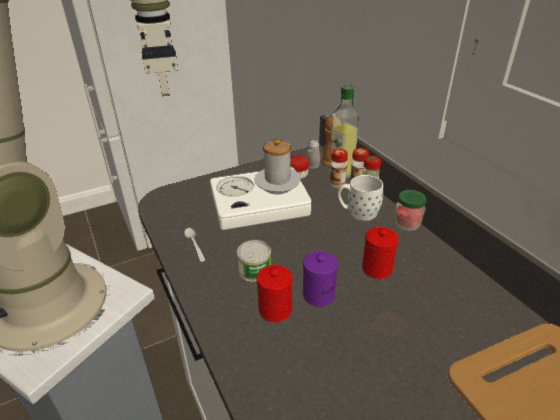

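View pics/t8.png

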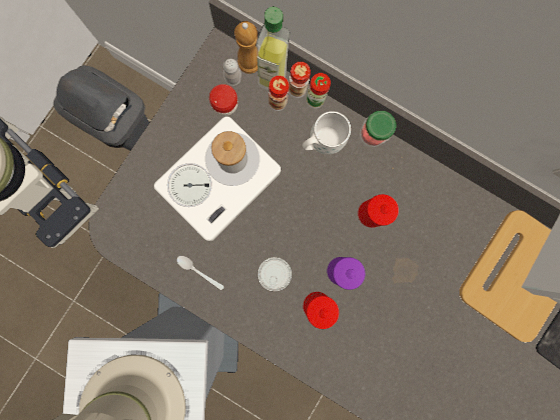

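From straight above, the needle runs into the middle of the block: dial 0.782, needle 0.784. The canister stands upright on the pan, the other things look unmoved, and the arm is clear.

```bash
python3 -c "
from h import *
print(robot.close_job()); st()"
```

```text
the job is handed in; nothing more can be done
None
the job is handed in; nothing more can be done
```

The canister is standing upright on the pan, the dial is zeroed under the needle, and I handed the job in at about 37 s.

- **Canister:** I gripped the wooden-lidded canister by its body and lowered it until the pan carried it. After I let go it settled at a needle angle of about 0.77 rad, or 0.29 kg.
- **Wheel:** I rolled it to the front in three fingertip strokes of 23, 18 and 3.4 mm. The largest force I read at the fingertip was about 5.4 N.
- **Final check:** Looking straight down on the dial, the zero mark is at 0.782 rad and the needle at 0.784 rad. The slanted view from the wheel gave 0.779 and 0.771.
- **A disagreement on the way:** After the second stroke, the slanted view made the mark and needle look aligned. That was parallax; fitting the dial's tick marks showed 0.067 rad still to go, which the third stroke corrected.
- **Noise in the force sensor:** Readings varied by about 0.5 N, so the forces above are approximate.
- **Surroundings:** The last scene and top pictures show the canister upright on the pan, the other things unmoved to the eye, and the arm clear of everything.

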